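# Bring the sealed sample under the probe and start the reading

### The arm

A 7-joint arm with a two-finger parallel gripper is mounted at the origin on the work surface. World frame = base frame: x ahead of the robot, y to its left, z up, the work surface at z = 0. Lengths are in m, angles in degrees, forces in N, time in s.
With the tool pointing down it reaches from about 0.375 to 0.925 m from the base axis. Payload 3.1 kg.
Tool frame: the origin (TCP) lies at the very end of the fingers, on their centre line; the grasp point (between the pads) lies 19 mm behind it; z points along the fingers, y is the direction in which the jaws open and shut (so a half turn about z gives the same grasp; the last joint's range is limited). The gripper opens to 85 mm and grips with 20 to 120 N. Pads are 22 mm wide; open, the fingers measure 114 mm over their backs; the gripper's body (76 mm by 85 mm) begins 54 mm behind the grasp point. The pads swing forward as they close: fully open they stand 13 mm farther back than shut.
Start: joints at [-74.931, 21.939, 2.515, 91.553, -1.026, 66.532, -2.859], TCP at [0.229, 0.608, 0.231] pointing down, gripper open.
Joint ranges: [-149.38, 149.38], [-23.57, 123.04], [-84.95, 90], [0, 143.3], [-89.99, 269.99], [3.08, 112.72], [-163.45, 163.45]. Speed limits (degrees/s): [159.86, 159.86, 180, 180, 180, 180, 180].

### API

Orientations are given as [roll, pitch, yaw] about the fixed x, y, z axes, in that order (R = Rz(yaw) Ry(pitch) Rx(roll)).
In Python, from bench import get_state, camera, calibration, finish_job, search_frame, masks_of, mark_of gives the robot as it stands.
- The arm moves only by the tool send_rows, never from a script. Its arguments are lists of equal length, an entry for each row: "dr": the turn, a rotation vector about the tool's x, y, z in rad, a list of three; "slide": the shift along the tool's x, y, z in mm, a list of three; "hand": the opening, from 0 (shut) to 1 (fully open). A call has 1 to 20 rows; each row shifts and turns the commanded pose from where the row before left it, along the tool's axes as they then stand; what a row does not reach is not made up. A row lasts 1/8 s, in which the tool goes at most 62.5 mm and 10.7 degrees, less where a joint would pass 70% of its speed; a pose out of reach is approached as far as the arm can. A call is refused whole if a number of a shift passes 62.5 or a number of a turn 0.188, either way. A call with a gripper value outside its range is refused whole. The fingers move at their own pace and stop on an object; "grip_force" is the grip in N (left out, the last holds). Time passes only in rows, so rows that do not move let the fingers close. It gives the time, the measured TCP pose, the force and the opening at its end, in the units of the state.
- get_state(): the state, without advancing time (a new reading comes with each control period).
- camera(name): name is "scene" or "side" or "wrist"; returns the picture (480x640x3 uint8, blue, green, red); there is no depth.
- calibration(name): a dict with "camera_matrix" (3x3 intrinsics, pixels), "eye" and "attitude" of the camera in the world. Camera axes: x right, y up, looking along -z (the intrinsics and any distortion apply to the point x, -y, -z); pixel columns grow to the right and rows downward; lengths in m; the calibration is good to about 2 mm. A picture is of the moment at which its call begins: read the wrist's pose just before it. calibration takes no time and is no camera call; for the wrist camera it gives the pose at the moment of the call.
- finish_job(): hands the job in, once; it reports no verdict.
Trained networks look in the newest picture that a camera, given by its name, has taken for a name from the list of things; names that differ only in an ending like _2 or _b are one class to them, and where a whole thing is asked for, a point or a joint stands for the part that bears it (a point fixed in the world has none). Each returns a list of dicts, best first, with "score" (0 to 1); they miss things now and then, are a little off and sometimes report something else, mostly with a low value. They report only what shows in the picture. A call takes as long as a camera call. They do not tell look-alikes from the thing itself.
- search_frame(camera, label): "rect" ([left, top, right, bottom] in pixels, round what is visible of it).
- masks_of(camera, label): "pixels" (480x640 bool, what is visible of it) and "rect" ([left, top, right, bottom] in pixels, round what is visible of it).
- mark_of(camera, label): "at" ([column, row] in pixels: a listed point, or the origin of a listed thing).
The state is a dict: "time": time; "joint_positions": joint angles; "dq": joint speeds; "joint_efforts": joint torques, N m; "ee_pos": TCP position; "tool_rot": TCP orientation; "wrist_force": force on the tool from outside, world axes, zero at the start; "torque": the same for the moment, N m; "gripper_width": finger opening in m.
Only numpy, scipy, OpenCV 4.12 (cv2) and the standard library are available. Lean on these libraries where they do the work, as an engineer would, in place of code of your own. Each camera call takes 0.05 s, during which the arm holds its last target.

### The job

Nothing needs to be gripped: push the blue tab of the spring-loaded sample shuttle inward past its catch and let go, so that the shuttle springs back and latches by itself at the middle position, with its vial under the probe. Then press the round green start key of the meter next to it fully down and let it come up again. Do not touch or lift the vials, do not press the key before the shuttle has latched, and leave the other things where they are.

Things in the scene. Friction and masses are not known exactly. Their poses are not given: they have to be found in the camera images.
- station: Fixed sample station: grey base plate 340 x 200 x 12 mm with two rails, the shuttle, a brass stop pin in a dark block (48 mm high) on its left, knob out to 110 mm at +y, and a post at the far right corner holding a probe (255 mm high) 70 mm to +x of the origin, tip 115 mm above the bench. Origin: centre of the underside, on the bench. Its +x is the push direction, away from the robot; z up.
- shuttle (a joint): Shuttle travel along the station's +x, in m: 0 home (start), 0.080 hard stop. A spring drives it back (5 N at home, 8 N mid, 11 N at the end, plus 50 N per m/s and 1-2 N at the pin). Pushed beyond 0.045, the pin snaps in behind its tooth; let go from there (0.055-0.080 is right) it returns by itself in under 0.5 s and is held at 0.040, mid, latched. Let go sooner it goes back to 0.
- tab_face (a point): Centre of the front (-x) face of the shuttle's upright blue push tab, 70 mm above the bench; moves with the shuttle. Tab 50 mm wide (y), 12 mm thick (x), from 40 to 95 mm above the bench, flush with the shuttle plate's front edge below. Only two rails 28 mm high in front. At home it lies 136 mm to -x of the station's origin. Push its upper 25 mm along the station's +x.
- nest (a point): Centre of the floor of the black round nest (44 mm outside, 36 mm inside diameter, rim 11 mm above this floor) on the shuttle, 166 mm to +x of tab_face, 43 mm above the bench; the sample vial stands in it.
- vial: Sealed amber glass sample vial with a white cap, 32 mm diameter, 55 mm high, loose in the nest (top 98 mm above the bench). Origin: centre of its underside. Must ride along upright in the nest, not touched.
- spare_vial: Another such vial with a red cap, standing loose on the station's base plate (12 mm high), about 75 mm to the right (-y) of the shuttle's middle line. Leave alone.
- meter: White bench meter with blue sides, fixed, 220 (x) x 240 (y) mm: 50 mm high in front, behind that a sloping display panel up to about 95 mm high. Origin: centre of the underside, front to -x. The station and the meter may stand either way round, left or right.
- start_key (a joint): Press of the green start key, in m, downward: 0 up, 0.006 fully down (5 N); springs back. It counts as pressed beyond 0.0045.
- start_key_top (a point): Centre of the top of the green start key (round, 28 mm diameter, in a small grey housing) on the flat front part of the meter, 75 mm in front (-x) of the meter's origin. Press straight down.
- marker: Orange marker pen lying loose in front of the meter, 130 mm long, 14 mm thick, its origin at the middle of its underside. Leave alone.
- beaker: Empty glass beaker, 60 mm diameter, 60 mm high, loose in front of the robot; origin centre of its underside. Leave alone.
- buffer_red: White bottle with a red cap, 56 mm diameter, 110 mm high, loose between station and meter, beyond the beaker; origin centre of its underside. Leave alone.
There are look-alikes about, which are no part of the job. Leave any black or purple look-alike of the vial alone.

How it is judged (in metres and radians):
On the way, in this order (a step that is already met when the one before it is completed fails the run):
1. the shuttle is pushed in past its catch (value of joint shuttle above 0.045 m), for 0.02 s.
2. the shuttle is let go and latches at the middle position (value of joint shuttle between 0.036 and 0.044 m and contact force between each of the fingers, the arm and station below 0.1 N), for 0.3 s.
3. the start key is pressed down (value of joint start_key above 0.0045 m), for 0.02 s.
At the end, for the whole second after the job is handed in: The shuttle rests latched at the middle (0.036 to 0.044 m), the vial stands upright (within 0.12 rad) in its nest (within 8 mm) and at rest, and the start key, pressed after the latching, is up again (below 1.5 mm) (value of joint shuttle between 0.036 and 0.044 m and value of joint start_key below 0.0015 m and distance between vial and nest below 0.008 m and angle between vial's own z axis and vertical below 0.12 rad and linear speed of vial below 0.02 m/s); the robot touches nothing.
It fails at once if a vial is touched by the robot (contact force between any of the fingers, the arm and vial above 0.5 N or contact force between any of the fingers, the arm and spare_vial above 0.5 N).
It fails at once if the sample vial is lifted out of its nest or tipped (z of vial in the frame of nest above 0.012 m or angle between vial's own z axis and vertical above 0.35 rad).
It fails at once if the start key is pressed while the shuttle is not latched (value of joint start_key above 0.003 m and (value of joint shuttle below 0.034 m or value of joint shuttle above 0.047 m)).
It fails at once if something else on the bench is displaced (distance of any of spare_vial, marker, beaker, buffer_red from where it was at the start of the episode above 0.03 m).
It also fails if it takes over 48 s, if anything falls off the work surface, if the arm or the gripper's body presses on something with over 40 N, if the wrist force passes 120 N, or if a joint passes its speed limit or range.

## Working session

There is one attempt and no reset: what is moved stays moved. The work goes in short steps, Python scripts to look and compute and a tool call to move; the robot and the scene stay as the last step left them, time stands still between calls to the robot, and variables do not carry over. Pictures are saved under pics/ and viewed, and the job is handed in when it is done.

Besides the shell and the picture viewer there is one more tool, called after ">>>" as name(argument=value, ...) on one line, values as JSON. send_rows: Moves the arm, as the interface text tells. Its arguments: {"type":"object","properties":{"dr":{"type":"array"},"slide":{"type":"array"},"hand":{"type":"array"},"grip_force":{"type":"number"}},"required":["dr","slide","hand"]}

```bash
mkdir -p pics; ls; python3 - <<'E'
from bench import *
import cv2
s=get_state(); print(s)
for n in ["scene","side"]:
    cv2.imwrite(f"pics/{n}0.png",camera(n)); print(n,calibration(n))
cv2.imwrite("pics/wrist0.png",camera("wrist"));print(calibration("wrist"))
E
```

```text
pics
{'time': 0.0, 'joint_positions': array([-74.93384304,  21.99430445,   2.51188413,  91.65037463,
        -1.02441492,  66.53126282,  -2.85947569]), 'dq': array([-0.04057668, -0.01190703, -0.13683888,  0.00120222, -0.06419036,
       -0.00022194, -0.00387765]), 'joint_efforts': array([-2.15354939e-04, -4.33468544e+01,  1.02462597e+00, -2.49510401e+01,
        1.05612687e-02,  1.15959815e-02,  3.31880592e-06]), 'ee_pos': array([0.22911593, 0.60726059, 0.22985028]), 'tool_rot': array([-1.79846841e+02,  9.56152271e-03,  1.59334573e+02]), 'wrist_force': array([0.26693991, 1.14017083, 0.00747923]), 'torque': array([-0.00716018,  0.02839838,  0.00814829]), 'gripper_width': 0.08518604629657563}
scene {'camera_matrix': array([[447.73523201,   0.        , 319.80386297],
       [  0.        , 447.73523201, 237.71802853],
       [  0.        ,   0.        ,   1.        ]]), 'eye': array([1.06063162, 0.51098643, 0.78719188]), 'attitude': array([ 43.68448882,  -1.12963075, 134.88077176])}
side {'camera_matrix': array([[454.89737265,   0.        , 319.17623733],
       [  0.        , 454.89737265, 233.83404761],
       [  0.        ,   0.        ,   1.        ]]), 'eye': array([ 0.40113233, -0.69917787,  0.48948224]), 'attitude': array([ 62.05033976,  -1.3742023 , -12.02064517])}
{'camera_matrix': array([[333.04453061,   0.        , 318.80520589],
       [  0.        , 333.04453061, 232.20678647],
       [  0.        ,   0.        ,   1.        ]]), 'eye': array([0.16760841, 0.63161215, 0.37210645]), 'attitude': array([-15.33976162,   0.13816769,  69.33924604])}
```

View pics/scene0.png

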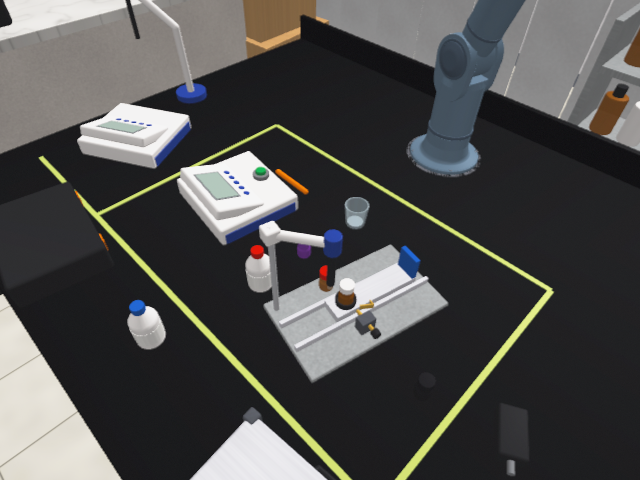

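View pics/side0.png

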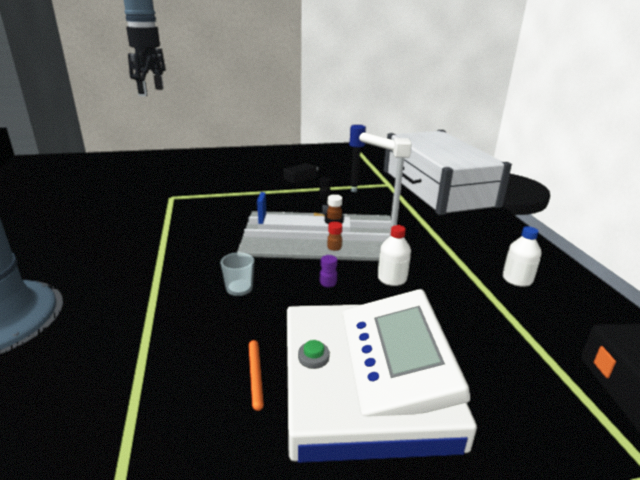

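View pics/wrist0.png

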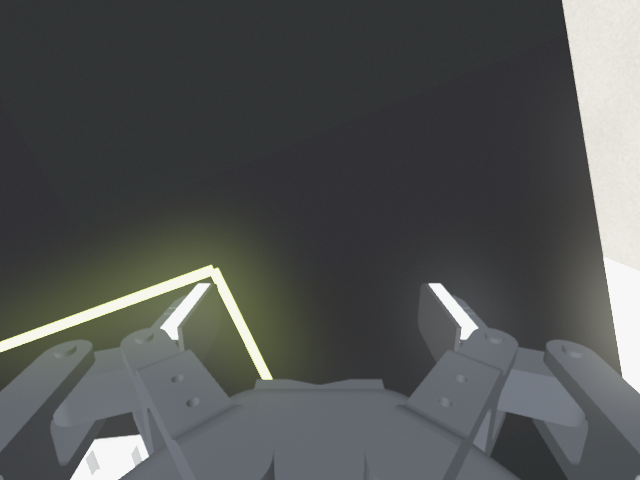

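The scene view shows the station with its blue tab at (409,262), the white-capped vial at (347,288) and the green key at (261,172). Possible mix-ups are the second meter at (135,135), which has no visible green key, the purple vial at (304,248), and the red-capped spare at (326,278). In the side view the key is at (314,349) and the tab at (262,208).

```bash
cat > h.py <<'E'
import numpy as np, cv2
from scipy.spatial.transform import Rotation as Ro
from bench import *
def cam(n):
    c=calibration(n); return np.array(c['camera_matrix']),np.array(c['eye']),Ro.from_euler('xyz',c['attitude'],degrees=True).as_matrix()
def ray(n,px):
    K,e,R=cam(n); u=np.linalg.inv(K)@[px[0],px[1],1]; d=R@[u[0],-u[1],-u[2]]; return e,d/np.linalg.norm(d)
def onz(n,px,z):
    e,d=ray(n,px); return e+d*(z-e[2])/d[2]
def tri(obs):
    A=0;b=0;rs=[ray(n,p) for n,p in obs]
    for e,d in rs:
        P=np.eye(3)-np.outer(d,d);A=A+P;b=b+P@e
    x=np.linalg.solve(A,b); return x,[round(float(np.linalg.norm(np.cross(x-e,d)))*1000,1) for e,d in rs]
def proj(n,X):
    K,e,R=cam(n); p=R.T@(np.array(X)-e); q=K@[p[0],-p[1],-p[2]]; return q[:2]/q[2]
E
python3 - <<'E'
from h import *
np.set_printoptions(precision=4,suppress=True)
H={'tab_face':.07,'nest':.043,'vial':.043,'spare_vial':.012,'start_key_top':None,'station':0,'meter':0,'buffer_red':0,'beaker':0,'marker':0}
for l,z in H.items():
    o={}
    for n in ['scene','side']:
        m=mark_of(n,l)
        for r in m[:3]:
            print(l,n,r['at'],round(r['score'],2), onz(n,r['at'],z) if z is not None else '')
        if m:o[n]=m[0]['at']
    if len(o)==2: print('   tri',l,*tri(list(o.items())))
print(get_state()['time'], calibration('scene').keys())
E
```

```text
tab_face scene [411.8, 262.4] 0.56 [0.4764 0.2239 0.07  ]
tab_face side [260.5, 203.7] 0.69 [0.4762 0.2341 0.07  ]
   tri tab_face [0.4768 0.2252 0.0729] [1.6, 1.6]
nest scene [343.6, 300.2] 0.88 [0.6361 0.1772 0.043 ]
nest side [335.8, 219.5] 0.9 [0.6378 0.1825 0.043 ]
   tri nest [0.6369 0.1782 0.045 ] [0.3, 0.3]
vial scene [304.7, 253.7] 0.68 [0.6054 0.031  0.043 ]
vial scene [421.5, 393.3] 0.65 [0.6841 0.4056 0.043 ]
vial scene [342.9, 302.0] 0.53 [0.6404 0.1792 0.043 ]
vial side [336.7, 217.4] 0.8 [0.6424 0.1926 0.043 ]
vial side [326.9, 285.7] 0.65 [ 0.5603 -0.0671  0.043 ]
vial side [320.5, 197.9] 0.62 [0.6294 0.3059 0.043 ]
   tri vial [0.6234 0.0692 0.0977] [14.7, 14.7]
spare_vial scene [328.2, 284.2] 0.5 [0.6112 0.1109 0.012 ]
spare_vial scene [288.8, 182.9] 0.45 [ 0.4401 -0.2038  0.012 ]
spare_vial side [337.0, 248.8] 0.58 [0.623  0.1067 0.012 ]
   tri spare_vial [0.6181 0.11   0.0132] [5.9, 5.9]
start_key_top scene [258.3, 168.3] 0.55 
start_key_top side [316.0, 346.0] 0.69 
   tri start_key_top [ 0.5047 -0.2454  0.0729] [1.1, 1.1]
station scene [357.0, 303.4] 0.91 [0.597
[... 370 characters left out ...]
333.5, 249.1] 0.7 [0.6207 0.1269 0.    ]
   tri meter [ 0.5686 -0.2564 -0.0006] [0.7, 0.7]
buffer_red scene [262.3, 285.4] 0.96 [0.7106 0.0057 0.    ]
buffer_red side [390.2, 273.0] 0.79 [0.7098 0.0152 0.    ]
   tri buffer_red [0.7097 0.0088 0.0033] [2.5, 2.5]
beaker scene [351.4, 225.4] 0.71 [0.4298 0.0163 0.    ]
beaker side [238.8, 287.4] 0.77 [0.4123 0.017  0.    ]
   tri beaker [ 0.4184  0.0145 -0.0033] [7.4, 7.4]
marker scene [287.8, 182.4] 0.58 [ 0.431  -0.2184  0.    ]
marker scene [355.8, 224.9] 0.45 [0.4205 0.0227 0.    ]
marker side [255.9, 374.4] 0.64 [ 0.4243 -0.2078  0.    ]
   tri marker [ 0.4282 -0.2148  0.0035] [4.9, 4.9]
1.15 dict_keys(['camera_matrix', 'eye', 'attitude'])
```

```bash
python3 - <<'E'
import cv2
a=cv2.imread('pics/scene0.png')[220:400,240:460];cv2.imwrite('pics/c1.png',cv2.resize(a,None,fx=3.3,fy=3.3,interpolation=cv2.INTER_CUBIC))
a=cv2.imread('pics/side0.png')[170:400,220:480];cv2.imwrite('pics/c2.png',cv2.resize(a,None,fx=2.6,fy=2.6,interpolation=cv2.INTER_CUBIC))
a=cv2.imread('pics/scene0.png')[130:250,160:320];cv2.imwrite('pics/c3.png',cv2.resize(a,None,fx=4,fy=4,interpolation=cv2.INTER_CUBIC))
E
```

```text
(no output)
```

View pics/c1.png

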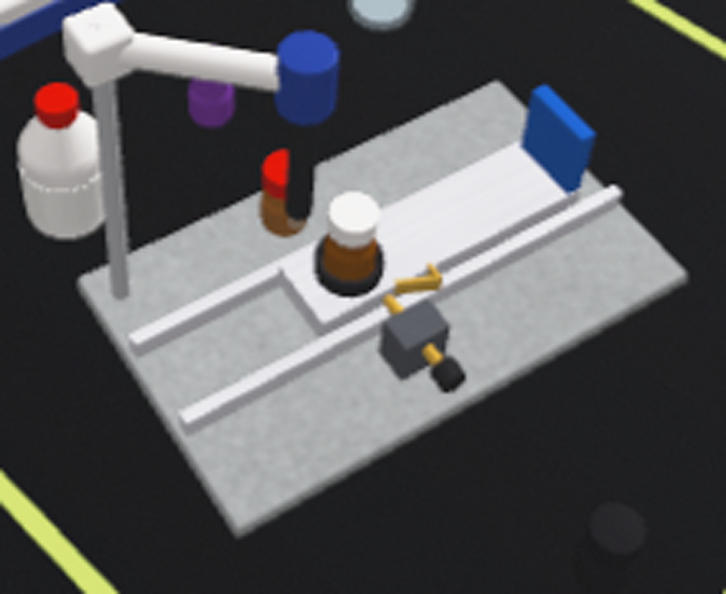

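View pics/c2.png

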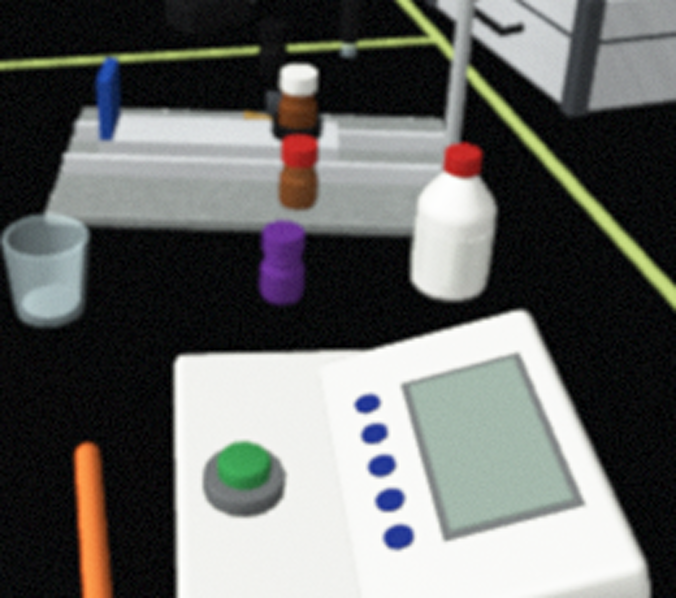

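View pics/c3.png

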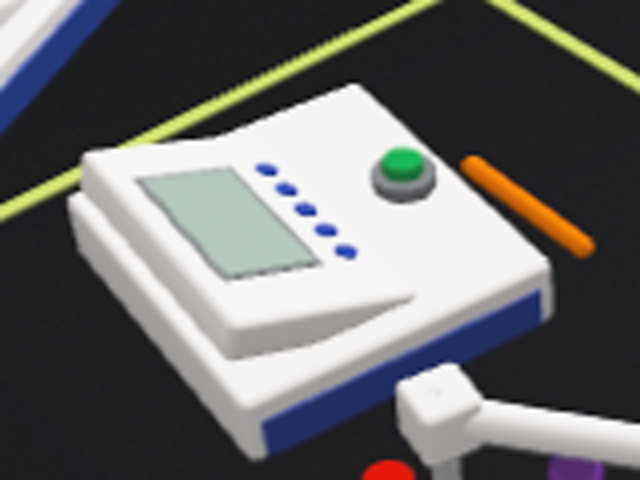

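The crops show the tab front at scene (409,262) with the rails in front of it. The sample vial has its white cap and stands in the black nest, and the green key sits on the meter next to the station. Next I'll refine the station yaw from the plate corners, the tab edges and the key centroid.

```bash
python3 - <<'E'
from h import *
np.set_printoptions(precision=4,suppress=True)
im=cv2.imread('pics/scene0.png')
C=np.array([[498,82],[687,275],[238,535],[80,283]])/3.3+[240,220]
W=np.array([onz('scene',c,.012) for c in C]);print(W)
for i in range(4):
    d=W[(i+1)%4]-W[i]; print(np.linalg.norm(d),np.degrees(np.arctan2(d[1],d[0])))
print('centre',W.mean(0))
S=cv2.imread('pics/side0.png')
for n,I in (('scene',im),('side',S)):
    h=cv2.cvtColor(I,cv2.COLOR_BGR2HSV)
    g=cv2.inRange(h,(45,120,60),(80,255,255)); k,l,st,c=cv2.connectedComponentsWithStats(g)
    i=1+np.argmax(st[1:,4]); print(n,'green',st[i],c[i],onz(n,c[i],.06),onz(n,c[i],.066),onz(n,c[i],.072))
    for r in masks_of(n,'tab_face')[:2]: print(n,'tab',r['rect'],r['score'])
    for r in masks_of(n,'start_key_top')[:2]: print(n,'key',r['rect'],r['score'])
# model prediction of tab corners
E
```

```text
[[0.4205 0.1329 0.012 ]
 [0.4658 0.3235 0.012 ]
 [0.7942 0.2474 0.012 ]
 [0.7474 0.0571 0.012 ]]
0.19594443835628783 76.63355314023686
0.33704798236611855 -13.060992913819094
0.19588260103188335 -103.80567375064695
0.3355467599921712 166.95191559987836
centre [0.607  0.1902 0.012 ]
scene green [256 167  10   8  67] [260.3582 170.7463] [ 0.4986 -0.2475  0.06  ] [ 0.5032 -0.2412  0.066 ] [ 0.5079 -0.235   0.072 ]
scene tab [325.2, 248.1, 418.7, 323.6] 0.97
scene tab [244.2, 246.1, 270.5, 289.7] 0.59
scene key [252.4, 164.5, 263.5, 174.0] 0.49
side green [304 341  20  17 277] [313.2527 348.935 ] [ 0.5021 -0.2356  0.06  ] [ 0.5007 -0.2421  0.066 ] [ 0.4993 -0.2486  0.072 ]
side tab [305.4, 338.0, 325.2, 357.3] 0.67
side tab [256.5, 190.5, 353.5, 229.6] 0.6
side key [305.5, 336.9, 324.5, 360.8] 0.85
side key [250.4, 344.1, 262.1, 410.9] 0.22
```

>>> send_rows(dr=[[0,0,-0.065],[0,0,-0.065],[0,0,0]], slide=[[0,0,0],[0,0,0],[0,0,0]], hand=[0,0,0])

```text
time: 1.72
ee_pos: [0.2295, 0.6081, 0.2313]
tool_rot: [-180.0, -0.0, 166.7]
wrist_force: [0.6, 0.4, -0.5]
gripper_width: 0.0324
```

```bash
cat >> h.py <<'E'
def off(*targets):
    s=get_state();R=Ro.from_euler('xyz',s['tool_rot'],degrees=True).as_matrix();p=s['ee_pos']
    print(s['time'],p,s['tool_rot'],s['gripper_width'],s['wrist_force'])
    for t in targets:
        t=np.array(t); print('to',t,'tool mm',(R.T@(t-p)*1000).round(1)); p=t
E
python3 - <<'E'
from h import *
np.set_printoptions(precision=4,suppress=True)
a=np.radians(-13.2);u=np.array([np.cos(a),np.sin(a)]);f=np.array([.4755,.2225])
pre=f-u*.06
off([*pre,.2],[*pre,.077])
E
```

```text
1.725 [0.2295 0.6081 0.2313] [-179.9968   -0.0053  166.733 ] 0.032415507547164255 [ 0.6385  0.4174 -0.4852]
to [0.4171 0.2362 0.2   ] tool mm [-268.  -318.9   31.2]
to [0.4171 0.2362 0.077 ] tool mm [ -0.   0. 123.]
```

>>> send_rows(dr=[[0,0,0],[0,0,0],[0,0,0],[0,0,0],[0,0,0],[0,0,0],[0,0,0],[0,0,0],[0,0,0],[0,0,0],[0,0,0],[0,0,0]], slide=[[-15,-18,0],[-27,-32,3],[-27,-32,3],[-27,-32,3],[-27,-32,3],[-27,-32,3],[-27,-32,3],[-27,-32,3],[-27,-32,3],[-27,-32,5],[-10,-13,2],[0,0,0]], hand=[0,0,0,0,0,0,0,0,0,0,0,0])

```text
time: 3.22
ee_pos: [0.4176, 0.2358, 0.2003]
tool_rot: [180.0, -0.0, 166.6]
wrist_force: [-0.1, 0.2, 0.4]
gripper_width: -0.0001
```

```bash
python3 - <<'E'
from h import *
np.set_printoptions(precision=4,suppress=True)
a=np.radians(-13.2);u=np.array([np.cos(a),np.sin(a)]);f=np.array([.4755,.2225])
pre=f-u*.06
off([*pre,.2],[*pre,.077])
cv2.imwrite("pics/wrist1.png",camera("wrist"))
cv2.imwrite("pics/scene1.png",camera("scene"))
print(proj('wrist',[*f,.07]),proj('wrist',[*f,.095]))
E
```

```text
3.225 [0.4176 0.2358 0.2003] [179.9824  -0.0198 166.6132] -0.0001404751175211228 [-0.1236  0.2006  0.4239]
to [0.4171 0.2362 0.2   ] tool mm [0.6 0.3 0.3]
to [0.4171 0.2362 0.077 ] tool mm [ -0.  -0. 123.]
[316.0606 288.7806] [315.8395 301.8728]
```

View pics/wrist1.png

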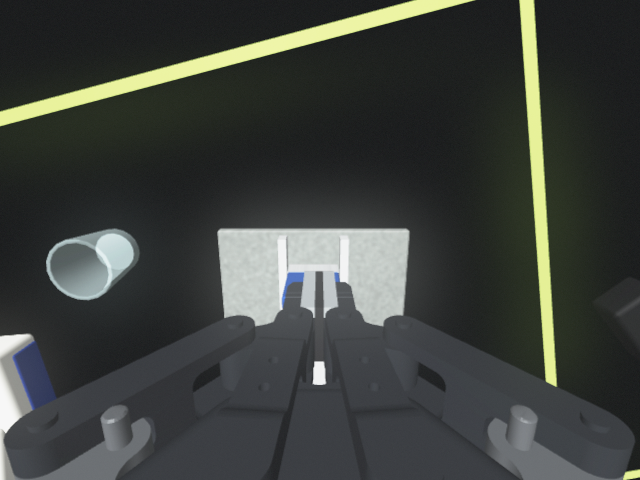

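View pics/scene1.png

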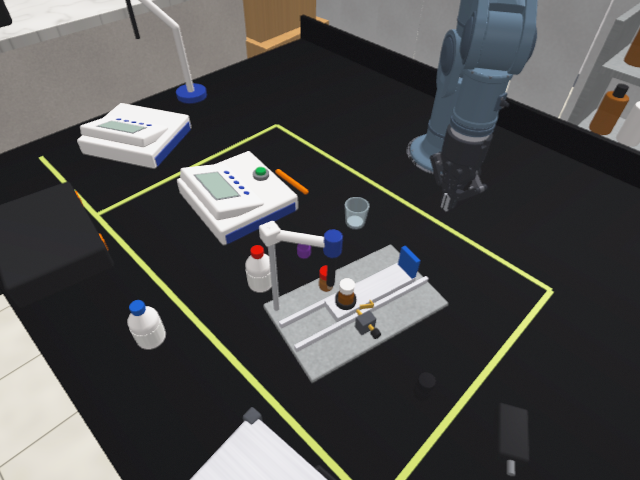

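The wrist view shows the plate's front edge at columns 219–408 (row 230), with the tab behind the fingers at columns 283–341. The fingers are aligned to about 4 mm.

>>> send_rows(dr=[[0,0,0],[0,0,0],[0,0,0],[0,0,0],[0,0,0]], slide=[[0,-4,25],[0,0,40],[0,0,40],[0,0,18],[0,0,0]], hand=[0,0,0,0,0])

```text
time: 3.95
ee_pos: [0.4144, 0.2337, 0.0758]
tool_rot: [-179.9, -0.2, 167.0]
wrist_force: [-1.0, -0.2, -0.3]
gripper_width: 0.0001
```

```bash
python3 - <<'E'
from h import *
np.set_printoptions(precision=4,suppress=True)
print([onz('wrist',c,.012) for c in [(219,230),(408,230)]] if 0 else '')
a=np.radians(-13.2);u=np.array([np.cos(a),np.sin(a)]);f=np.array([.4755,.2225])
off()
s=get_state();print('gap face-TCP along',(f-s['ee_pos'][:2])@u)
cv2.imwrite("pics/wrist2.png",camera("wrist"))
a=camera("scene")[200:340,300:500];cv2.imwrite("pics/scene2.png",cv2.resize(a,None,fx=4,fy=4))
a=camera("side")[140:260,190:390];cv2.imwrite("pics/side2.png",cv2.resize(a,None,fx=4,fy=4))
E
```

```text
3.95 [0.4144 0.2337 0.0758] [-179.8615   -0.1657  166.9813] 0.00013377456603697505 [-0.9513 -0.2286 -0.3356]
gap face-TCP along 0.0620862547955312
```

View pics/scene2.png

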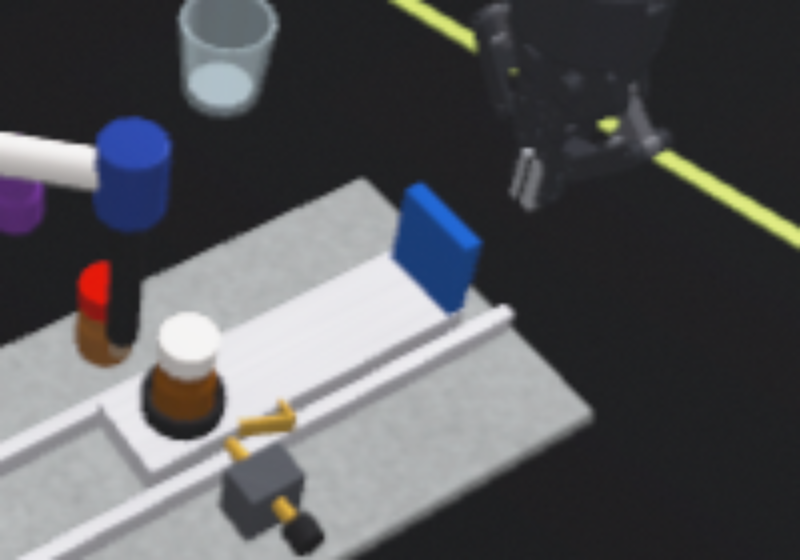

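View pics/side2.png

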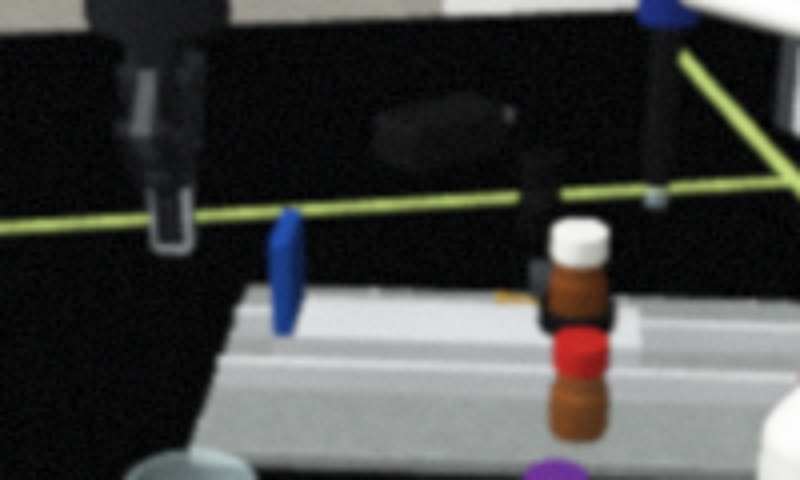

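The fingers are at the height of the upper tab with a gap of about 45–50 mm, so I'll approach carefully.

>>> send_rows(dr=[[0,0,0],[0,0,0],[0,0,0],[0,0,0]], slide=[[-12,0,0],[-16,0,0],[-10,0,0],[0,0,0]], hand=[0,0,0,0])

```text
time: 4.6
ee_pos: [0.4551, 0.2231, 0.0776]
tool_rot: [180.0, 0.1, 166.6]
wrist_force: [0.4, -0.4, 0.2]
gripper_width: 0.0
```

```bash
python3 - <<'E'
from h import *
np.set_printoptions(precision=4,suppress=True)
a=np.radians(-13.2);u=np.array([np.cos(a),np.sin(a)]);f=np.array([.4755,.2225])
off()
s=get_state();print('gap face-TCP along',(f-s['ee_pos'][:2])@u)
a=camera("scene")[200:340,300:500];cv2.imwrite("pics/scene3.png",cv2.resize(a,None,fx=4,fy=4))
a=camera("side")[140:260,190:390];cv2.imwrite("pics/side3.png",cv2.resize(a,None,fx=4,fy=4))
E
```

```text
4.6 [0.4551 0.2231 0.0776] [179.9845   0.0616 166.6478] 3.499891891850713e-05 [ 0.4236 -0.3748  0.2328]
gap face-TCP along 0.020018883554690243
```

View pics/scene3.png

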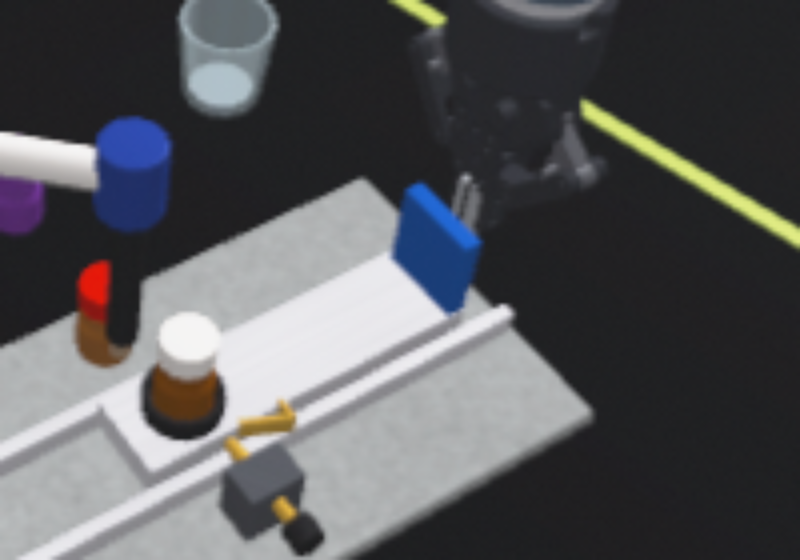

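View pics/side3.png

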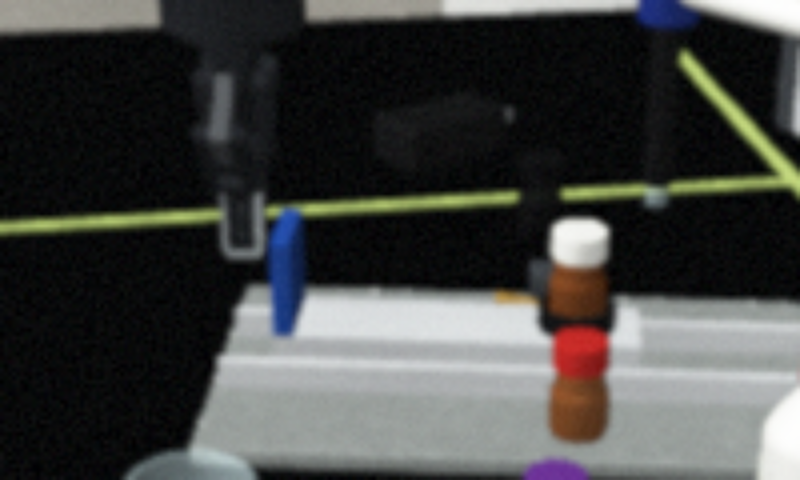

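>>> send_rows(dr=[[0,0,0],[0,0,0],[0,0,0],[0,0,0],[0,0,0],[0,0,0],[0,0,0],[0,0,0],[0,0,0]], slide=[[-6,0,0],[-10,0,0],[-10,0,0],[-10,0,0],[-10,0,0],[-10,0,0],[-10,0,0],[-6,0,0],[0,0,0]], hand=[0,0,0,0,0,0,0,0,0])

```text
time: 5.82
ee_pos: [0.5177, 0.2086, 0.0759]
tool_rot: [-179.8, -0.7, 166.9]
wrist_force: [-8.5, 2.0, 4.4]
gripper_width: 0.0001
```

```bash
python3 - <<'E'
from h import *
np.set_printoptions(precision=4,suppress=True)
a=np.radians(-13.2);u=np.array([np.cos(a),np.sin(a)]);f=np.array([.4755,.2225])
off()
s=get_state();print('gap face-TCP along',(f-s['ee_pos'][:2])@u)
a=camera("scene")[200:350,260:460];cv2.imwrite("pics/scene4.png",cv2.resize(a,None,fx=4,fy=4))
a=camera("side")[140:260,190:390];cv2.imwrite("pics/side4.png",cv2.resize(a,None,fx=4,fy=4))
print(mark_of('scene','nest')[:1],mark_of('side','nest')[:1])
n=mark_of('side','nest')[0]['at'];m=mark_of('scene','nest')[0]['at']
X=tri([('scene',m),('side',n)]);print(X,(X[0][:2]-np.array([.6369,.1782]))@u)
E
```

```text
5.825 [0.5177 0.2086 0.0759] [-179.8079   -0.6899  166.9015] 0.0001306989575923024 [-8.5198  1.9799  4.4088]
gap face-TCP along -0.0442972571287022
[{'at': [315.5, 315.6], 'score': 0.89}] [{'at': [361.4, 219.3], 'score': 0.75}]
(array([0.698 , 0.1661, 0.0446]), [5.8, 5.8]) 0.06226140889586947
```

View pics/scene4.png

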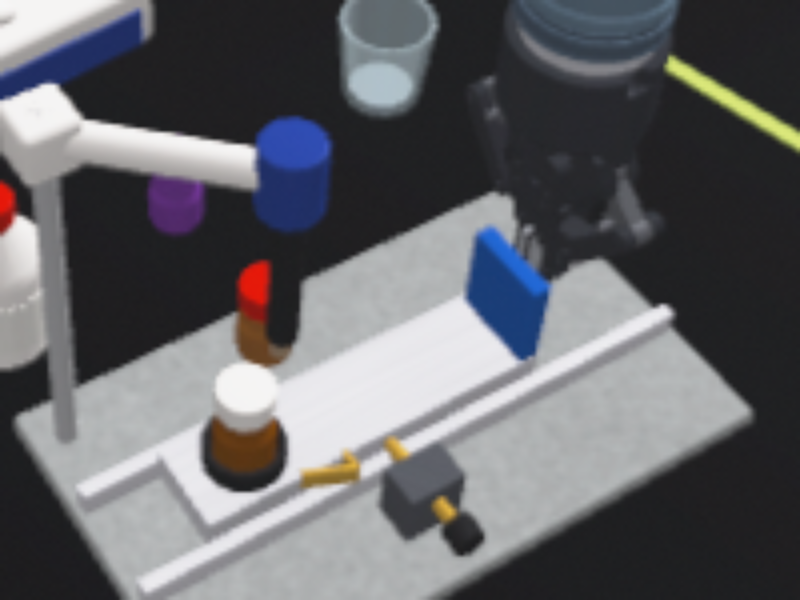

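View pics/side4.png

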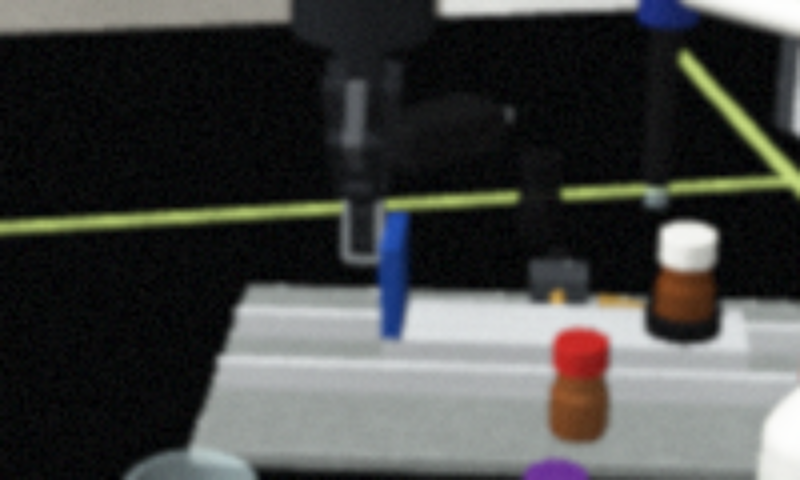

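The shuttle has travelled about 55–62 mm, and the tooth at crop (335,470) is past the pin at (397,450). I'll add 8 mm for margin, then withdraw.

>>> send_rows(dr=[[0,0,0],[0,0,0],[0,0,0]], slide=[[-4,0,0],[-4,0,0],[0,0,0]], hand=[0,0,0])

```text
time: 6.5
ee_pos: [0.525, 0.2069, 0.0759]
tool_rot: [-179.8, -0.7, 166.9]
wrist_force: [-10.0, 1.7, 5.5]
gripper_width: -0.0001
```

>>> send_rows(dr=[[0,0,0],[0,0,0],[0,0,0],[0,0,0],[0,0,0],[0,0,0],[0,0,0]], slide=[[15,0,0],[30,0,0],[30,0,0],[30,0,0],[15,0,0],[0,0,0],[0,0,0]], hand=[0,0,0,0,0,0,0])

```text
time: 7.38
ee_pos: [0.4162, 0.2328, 0.0777]
tool_rot: [179.9, 0.1, 166.7]
wrist_force: [0.3, -0.4, 0.3]
gripper_width: 0.0003
```

```bash
python3 - <<'E'
from h import *
np.set_printoptions(precision=4,suppress=True)
a=np.radians(-13.2);u=np.array([np.cos(a),np.sin(a)]);f=np.array([.4755,.2225])
a=camera("scene")[200:350,260:460];cv2.imwrite("pics/scene5.png",cv2.resize(a,None,fx=4,fy=4))
a=camera("side")[140:260,190:390];cv2.imwrite("pics/side5.png",cv2.resize(a,None,fx=4,fy=4))
n=mark_of('side','nest')[0]['at'];m=mark_of('scene','nest')[0]['at']
X=tri([('scene',m),('side',n)]);print(X,(X[0][:2]-np.array([.6369,.1782]))@u)
s=get_state();p=s['ee_pos']
off([p[0],p[1],.17],[.502,-.242,.17],[.502,-.242,.085])
E
```

```text
(array([0.674 , 0.1741, 0.0411]), [6.0, 6.0]) 0.037058677380356245
7.575 [0.4156 0.2325 0.0774] [179.9904   0.0463 166.6956] 0.00016718072006157228 [ 0.7156  0.0946 -0.0097]
to [0.4156 0.2325 0.17  ] tool mm [ -0.1   0.  -92.6]
to [ 0.502 -0.242  0.17 ] tool mm [-193.3 -441.9    0.1]
to [ 0.502 -0.242  0.085] tool mm [ 0.1 -0.  85. ]
```

View pics/scene5.png

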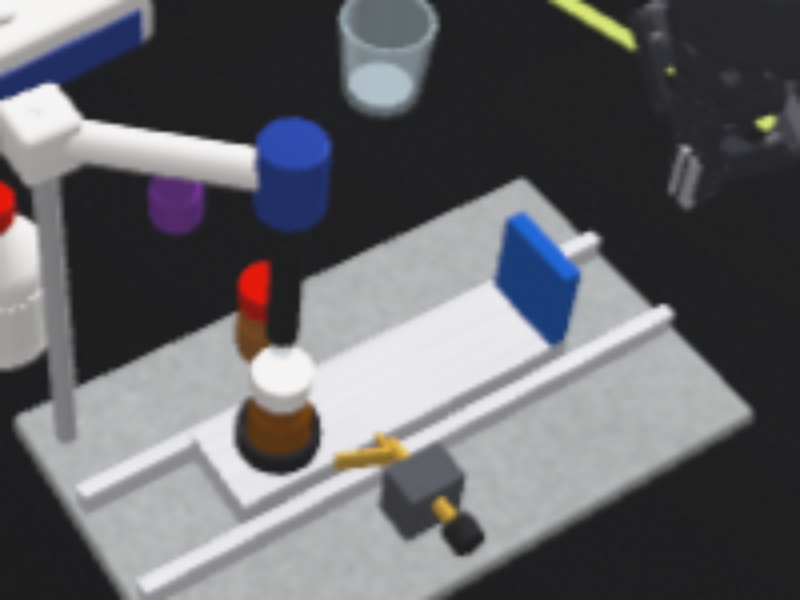

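View pics/side5.png

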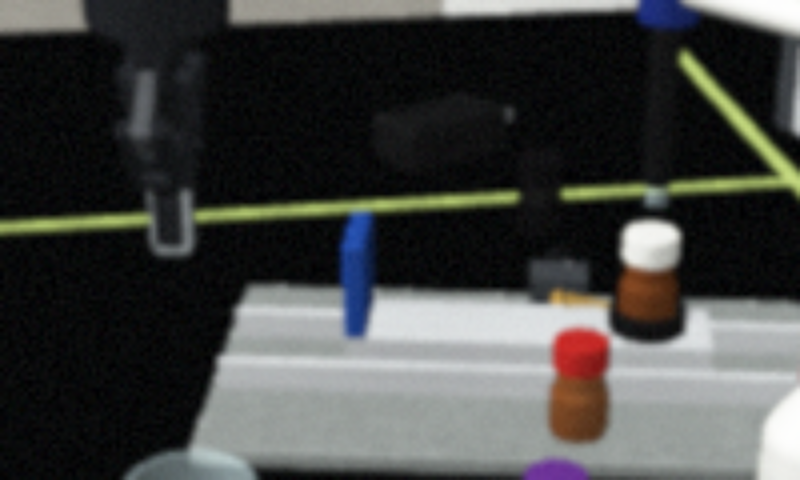

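The shuttle is latched: the measured travel is about 37–40 mm, the pin sits behind the tooth at crop (400,450), and the vial is upright in its nest. Next is the key.

>>> send_rows(dr=[[0,0,0],[0,0,0],[0,0,0],[0,0,0],[0,0,0],[0,0,0],[0,0,0],[0,0,0],[0,0,0],[0,0,0],[0,0,0],[0,0,0],[0,0,0],[0,0,0],[0,0,0],[0,0,0],[0,0,0]], slide=[[0,0,-25],[0,0,-45],[0,0,-30],[-8,-18,0],[-15,-34,0],[-15,-34,0],[-15,-34,0],[-15,-34,0],[-15,-34,0],[-15,-34,0],[-15,-34,0],[-15,-34,0],[-15,-34,0],[-15,-34,0],[-15,-34,0],[-15,-34,0],[-5,-16,0]], hand=[0,0,0,0,0,0,0,0,0,0,0,0,0,0,0,0,0])

```text
time: 9.7
ee_pos: [0.4994, -0.245, 0.1762]
tool_rot: [-179.9, -0.1, 166.5]
wrist_force: [0.7, 1.6, -0.5]
gripper_width: 0.0
```

>>> send_rows(dr=[[0,0,0],[0,0,0],[0,0,0]], slide=[[0,0,20],[0,0,20],[0,0,0]], hand=[0,0,0])

```text
time: 10.07
ee_pos: [0.499, -0.2398, 0.1346]
tool_rot: [180.0, -0.3, 166.8]
wrist_force: [-0.6, 0.9, 0.1]
gripper_width: 0.0003
```

```bash
python3 - <<'E'
from h import *
np.set_printoptions(precision=4,suppress=True)
off([.502,-.242,.135],[.502,-.242,.085])
s=get_state();p=s['ee_pos']
I=camera("wrist");cv2.imwrite("pics/wrist6.png",I)
a=camera("scene")[90:240,160:360];cv2.imwrite("pics/scene6.png",cv2.resize(a,None,fx=4,fy=4))
a=camera("side")[230:430,230:480];cv2.imwrite("pics/side6.png",cv2.resize(a,None,fx=3,fy=3))
print([proj('wrist',[.502,-.242,z]) for z in (.06,.066,.072)], proj('side',p),proj('scene',p))
E
```

```text
10.075 [ 0.499  -0.2398  0.1346] [179.9565  -0.3479 166.8272] 0.000298762537896848 [-0.569   0.8549  0.1015]
to [ 0.502 -0.242  0.135] tool mm [-3.4 -1.4 -0.4]
to [ 0.502 -0.242  0.085] tool mm [-0.3 -0.  50. ]
[array([317.2353, 241.3067]), array([317.1918, 243.9089]), array([317.1461, 246.6494])] [312.5932 306.839 ] [259.9057 148.1806]
```

View pics/scene6.png

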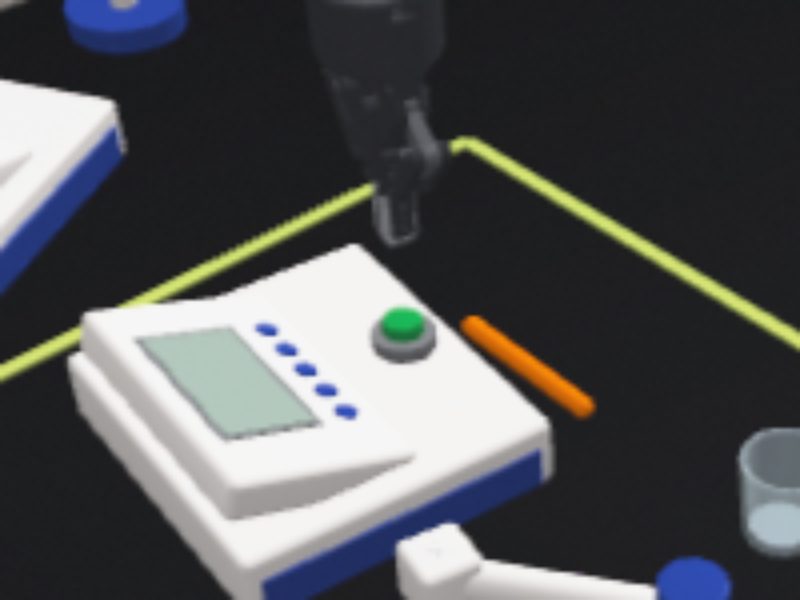

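View pics/side6.png

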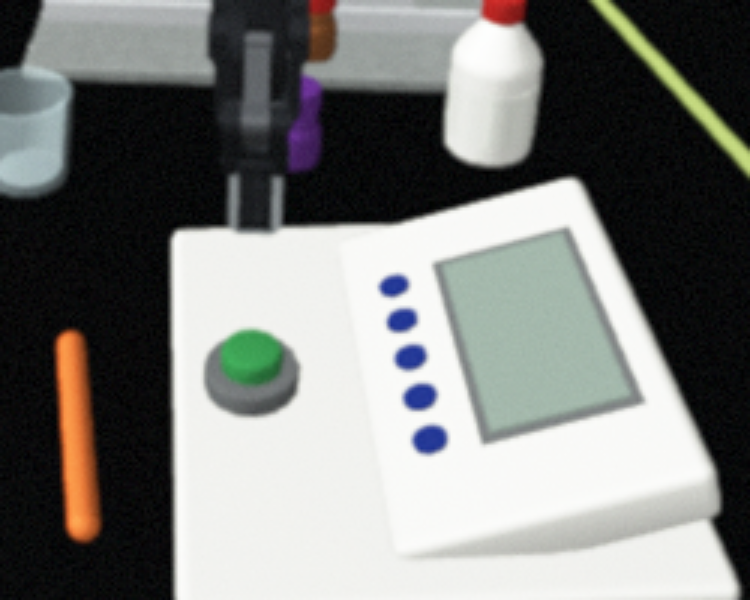

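View pics/wrist6.png

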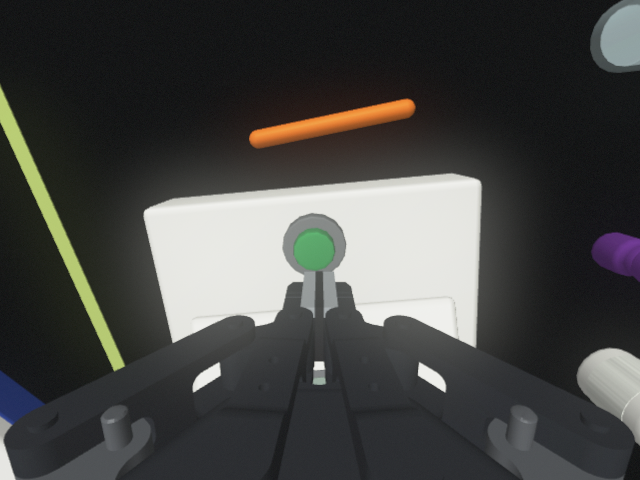

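The wrist view has the green key at (315,250) and the prediction was (317,244), so they agree to about 3 mm. I'll shift slightly forward and descend.

>>> send_rows(dr=[[0,0,0],[0,0,0],[0,0,0],[0,0,0]], slide=[[-4,0,20],[0,0,20],[0,0,12],[0,0,0]], hand=[0,0,0,0])

```text
time: 10.72
ee_pos: [0.5037, -0.242, 0.0834]
tool_rot: [-180.0, -0.2, 166.8]
wrist_force: [-0.1, -0.6, 0.7]
gripper_width: -0.0002
```

```bash
python3 - <<'E'
from h import *
np.set_printoptions(precision=4,suppress=True)
off([.503,-.242,.085])
a=camera("scene")[90:240,160:360];cv2.imwrite("pics/scene7.png",cv2.resize(a,None,fx=4,fy=4))
a=camera("side")[230:430,230:480];cv2.imwrite("pics/side7.png",cv2.resize(a,None,fx=3,fy=3))
E
```

```text
10.725 [ 0.5037 -0.242   0.0834] [-179.9983   -0.2192  166.7697] -0.0001503931150819015 [-0.0756 -0.5788  0.6564]
to [ 0.503 -0.242  0.085] tool mm [ 0.7 -0.2 -1.6]
```

View pics/scene7.png

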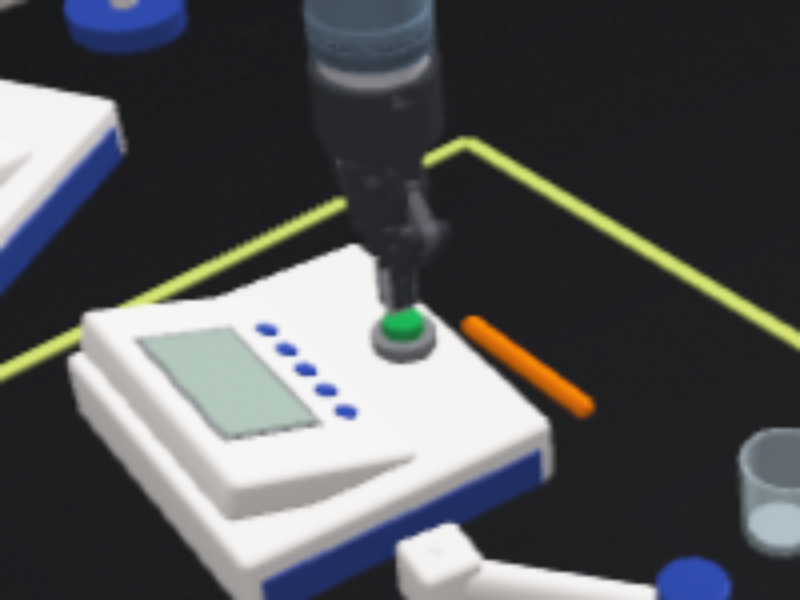

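View pics/side7.png

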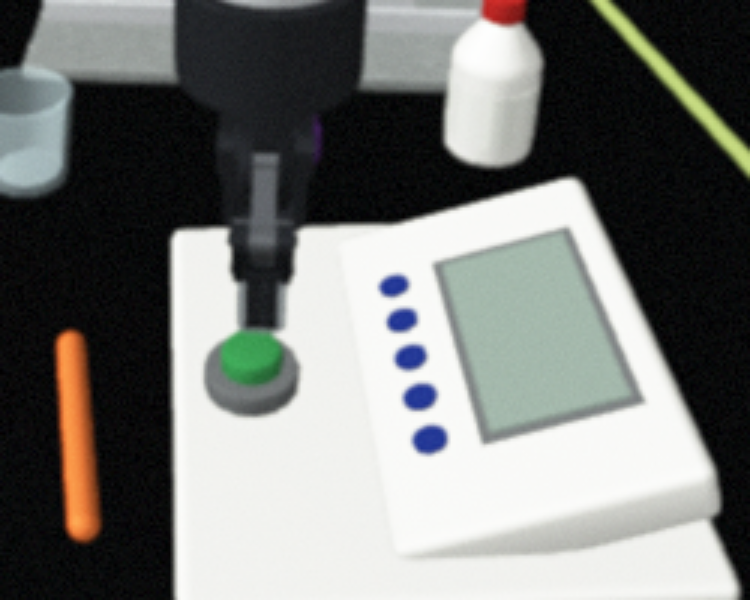

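>>> send_rows(dr=[[0,0,0],[0,0,0],[0,0,0],[0,0,0]], slide=[[3,0,5],[0,0,6],[0,0,6],[0,0,0]], hand=[0,0,0,0])

```text
time: 11.32
ee_pos: [0.5024, -0.2418, 0.0683]
tool_rot: [180.0, -0.0, 166.8]
wrist_force: [-0.5, 0.2, 3.3]
gripper_width: 0.0
```

>>> send_rows(dr=[[0,0,0],[0,0,0]], slide=[[0,0,3],[0,0,0]], hand=[0,0])

```text
time: 11.58
ee_pos: [0.5024, -0.2418, 0.0661]
tool_rot: [180.0, -0.0, 166.8]
wrist_force: [-1.8, 2.0, 8.4]
gripper_width: -0.0002
```

```bash
python3 - <<'E'
from h import *
np.set_printoptions(precision=4,suppress=True)
off()
a=camera("side")[280:400,250:400];cv2.imwrite("pics/side8.png",cv2.resize(a,None,fx=4,fy=4))
a=camera("scene")[130:200,220:310];cv2.imwrite("pics/scene8.png",cv2.resize(a,None,fx=6,fy=6))
E
```

```text
11.575 [ 0.5024 -0.2418  0.0661] [179.955   -0.0073 166.7718] -0.0002452252068302938 [-1.7555  2.0461  8.3683]
```

View pics/side8.png

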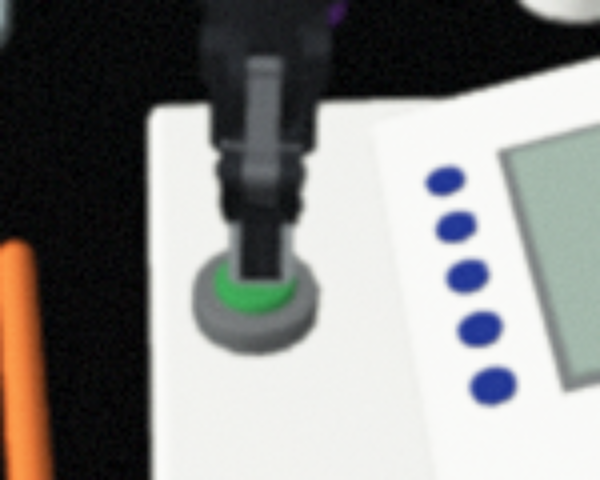

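View pics/scene8.png

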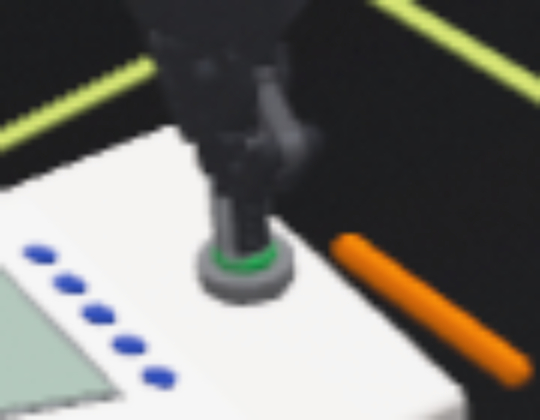

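The fingers are on the key and the key looks nearly flush with its housing, at 8 N. I'll press a little more to confirm the end stop.

>>> send_rows(dr=[[0,0,0],[0,0,0],[0,0,0]], slide=[[0,0,3],[0,0,0],[0,0,0]], hand=[0,0,0])

```text
time: 12.05
ee_pos: [0.5025, -0.2419, 0.0658]
tool_rot: [179.8, -0.0, 166.7]
wrist_force: [-8.2, 4.3, 24.2]
gripper_width: -0.0001
```

```bash
python3 - <<'E'
from h import *
np.set_printoptions(precision=4,suppress=True)
off()
a=camera("side")[280:400,250:400];cv2.imwrite("pics/side9.png",cv2.resize(a,None,fx=4,fy=4))
E
```

```text
12.05 [ 0.5025 -0.2419  0.0658] [179.8185  -0.0431 166.7452] -6.623120612446079e-05 [-8.2446  4.3003 24.1897]
```

View pics/side9.png

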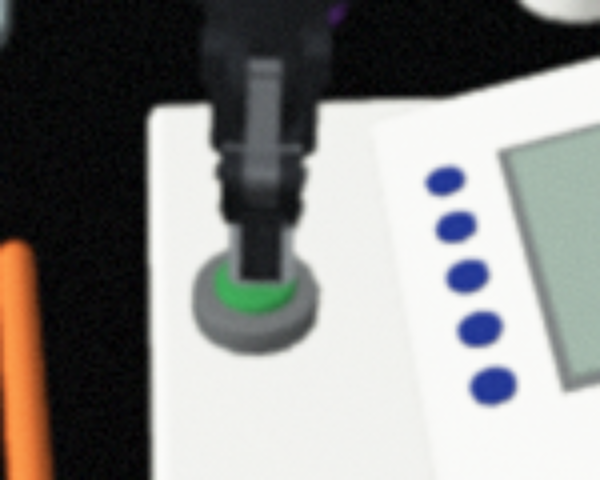

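The key is bottomed: the force rose to 24 N with only 0.3 mm more motion. I'll lift away now.

>>> send_rows(dr=[[0,0,0],[0,0,0],[0,0,0],[0,0,0],[0,0,0],[0,0,0],[0,0,0]], slide=[[0,0,-8],[0,0,-20],[0,0,-35],[0,0,-35],[0,0,-20],[0,0,0],[0,0,0]], hand=[0,0,0,0,0,0,0])

```text
time: 12.98
ee_pos: [0.5017, -0.2413, 0.1795]
tool_rot: [180.0, -0.1, 166.8]
wrist_force: [0.0, 1.3, -0.2]
gripper_width: -0.0
```

```bash
python3 - <<'E'
from h import *
np.set_printoptions(precision=4,suppress=True)
off()
a=camera("side")[150:430,200:480];cv2.imwrite("pics/side10.png",cv2.resize(a,None,fx=2.1,fy=2.1))
a=camera("scene")[130:350,160:460];cv2.imwrite("pics/scene10.png",cv2.resize(a,None,fx=2.6,fy=2.6))
E
```

```text
12.975 [ 0.5017 -0.2413  0.1795] [179.988   -0.0756 166.7914] -3.1775292777426394e-05 [ 0.0089  1.2532 -0.2037]
```

View pics/side10.png

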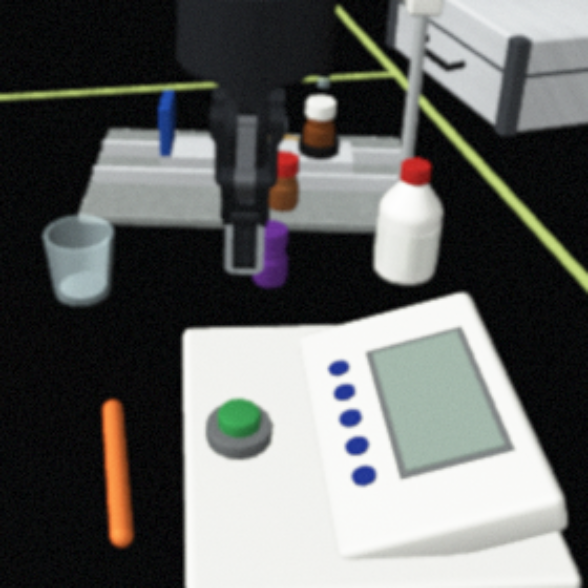

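View pics/scene10.png

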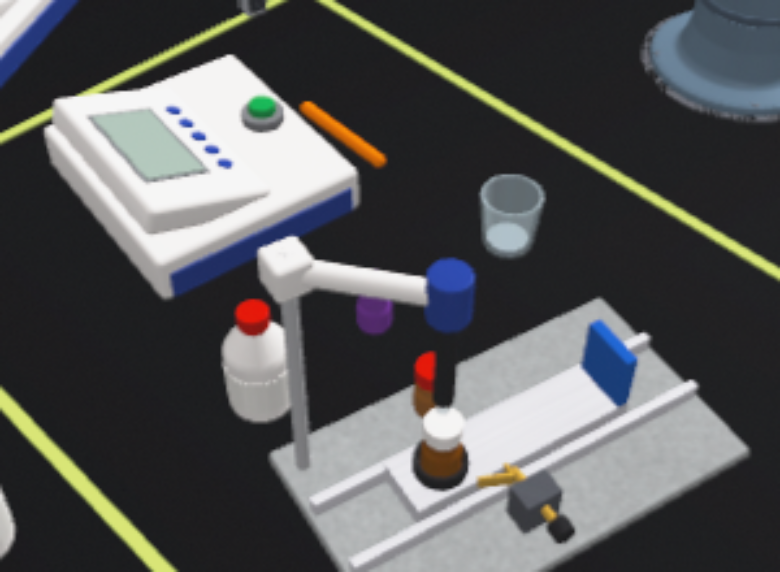

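The key is up again at scene crop (262,106). The shuttle is still latched with the pin at its tooth at (520,472). The vial stands upright under the probe at (442,445), and the other things are where they were.

```bash
python3 -c "
from bench import *
print(finish_job())"
```

```text
the job is handed in; nothing more can be done
None
```

The shuttle is latched at the middle, the start key was pressed and is up again, and the job is handed in at about 13 s of the 48 s allowed.

- **Shuttle:** With the gripper shut I pushed the blue tab in to about 62–70 mm of travel and backed straight off. It came back to about 37–40 mm with the pin behind its tooth.
- **Vial:** It stayed upright in its nest, and the last pictures show it under the probe.
- **Key:** I pressed it to its end stop; the force rose to 24 N with only 0.3 mm more motion. After I lifted off, the pictures show the key up.
- **Final state:** The arm is clear, 18 cm above the bench. The spare vial, marker, beaker and red-capped bottle look unmoved by eye; I did not re-measure them.

**Disagreements:**
- The two camera views of the nest differed by up to 6 mm, so the travel figures carry a few millimetres of error.
- The arm lagged about 8 mm under the push, so I added 8 mm to the push for margin.
- The bottomed finger height was 66 mm, where I had expected about 60 mm, so the key top sits higher than I had estimated.
- The picture networks confused the look-alike vials and one station mark. I chose by the description and the geometry instead.

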